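Open the bottle rack's hood and load it for the medicine round

ROBOT

A 6-joint arm with a two-finger parallel gripper is mounted at the origin on a cart in front of the work surface, level with it; the furniture and walls round the work are solid. World frame = base frame: x ahead of the robot, y to its left, z up, the work surface at z = 0. Lengths are in m, angles in rad, forces in N, time in s.
With the tool pointing down it reaches from about 0.35 to 0.95 m from the base axis. Payload 17.4 kg.
Tool frame: the origin (TCP) lies at the very end of the fingers, on their centre line; the grasp point (between the pads) lies 19 mm behind it; z points along the fingers, y is the line along which they close (so a half turn about z gives the same grasp; the last joint's range is limited). The gripper opens to 93 mm and grips with 3 to 60 N. Pads are 15 mm wide; open, the fingers measure 128 mm over their backs; the gripper's body (75 mm by 188 mm) begins 65 mm behind the grasp point.
Start: joints at [-1.378, 0.116, 1.442, -0, 1.584, -0.038], TCP at [0.154, -0.657, 0.219] pointing down, gripper open.
Joint ranges: [-2.83, 2.83], [-0.83, 2.19], [0.07, 2.5], [-1.14, 4.28], [0.01, 3], [-2.97, 2.97]. Speed limits (rad/s): [1.89, 1.89, 2.22, 3.14, 3.14, 3.14].

INTERFACE

Orientations are given as a unit quaternion [x, y, z, w].
In Python, from plant import status, cams, r gives the robot as it stands. The module is installed in compiled form; this text tells all that it offers.
- The arm moves only by the tool step_arm, never from a script. Its argument "steps" is text: rows parted by semicolons, each of 7 numbers parted by spaces: the finger opening in cm, from 0 to 9.3, then the shift along the tool's x, y, z in cm, then the turn, a rotation vector about the tool's x, y, z in rad. A call has 1 to 5 rows; each row is the pose to reach, as a shift and turn from the pose commanded when the call began, along the tool's axes at that moment; what a row does not reach only later rows make up. A row lasts 1/12 s, in which the tool goes at most 41.7 mm and 7.16 degrees, less where a joint would pass 70% of its speed; a pose out of reach is approached as far as the arm can. A call with a gripper value outside its range is refused whole. The fingers move at their own pace and stop on an object; "grip_force" is the grip in N (left out, the last holds). Time passes only in rows, so rows that repeat a pose let the fingers close. It gives the time, the measured TCP pose, the force, the opening and the grip force at its end, in the units of the state.
- status.read_state(): the state, without advancing time (a new reading comes with each control period).
- cams.snapshot(name): name is "scene" or "side" or "wrist"; returns (picture, depth): 384x512x3 uint8, blue, green, red; 384x512 float32, m along the optical axis (not along the pixel's ray), 0 where there is no reading.
- cams.camera_params(name): a dict with "vertical_fov" (degrees; the focal length in pixels is half the picture's height over the tangent of half this angle, whatever the lens; pixels are square), "cx", "cy" (the principal point, pixels), "xyz" and "orientation" of the camera in the world. Camera axes: x right, y up, looking along -z (the intrinsics and any distortion apply to the point x, -y, -z); pixel columns grow to the right and rows downward; lengths in m; the calibration is good to about 2 mm. A picture is of the moment at which its call begins: read the wrist's pose just before it. camera_params takes no time and is no camera call; for the wrist camera it gives the pose at the moment of the call.
- r.close_job(): hands the job in; it is judged then, once.
The state is a dict: "time": time; "joint_positions": joint angles; "qd": joint speeds; "joint_efforts": joint torques, N m; "tool_pos": TCP position; "orientation": TCP orientation; "ft_force": force on the tool from outside, world axes, zero at the start; "ft_torque": the same for the moment, N m; "grip_width": finger opening in m; "grasp_force": force on a finger pad.
Only numpy, scipy, OpenCV 4.12 (cv2) and the standard library are available. Lean on these libraries where they do the work, as an engineer would, in place of code of your own. Each camera call takes 0.05 s, during which the arm holds its last target. There are 200 camera calls.

TASK

Make the sloping bottle rack ready for the medicine round: swing its hinged hood up and back, past its balance point, until it stands open against its stop by itself and let go of it. Then take the two tablet bottles that stand on the desk and stand each, cap up, fully down in the empty pocket that fits its size, setting it down rather than dropping it. Leave the hood open, and do not disturb the bottle already in the rack or the other things on the desk.

Things in the scene. Friction and masses are not known exactly. Their poses are not given: they have to be found in the camera images.
- rack: White bottle rack, fixed, 125 mm deep (x), 274 mm wide (y). Origin: centre of its footprint on the desk; x to its rear, y to its left seen from the front, z up. Deck slopes 25 deg (0.436 rad): front edge 35 mm high at x=-59 mm, rear edge 77 mm at x=+32 mm. Three square pockets 24 mm deep in a row, under the shut hood: 50 mm at y=+80 mm (holds a bottle), 53 mm at y=0, 43 mm at y=-80 mm.
- pocket_wide (a point): centre of the floor of the middle pocket (53 mm square, 24 mm deep). z axis: the pocket's own axis, square to the sloping deck, so tilted 25 degrees from vertical towards the rack's front; y along the rack's width; x up the slope.
- pocket_narrow (a point): centre of the floor of the narrow pocket (43 mm square, 24 mm deep), axes as for the wide pocket.
- hood (a joint): angle (rad) of the clear hood with grey frame (254 mm wide, 97 mm deep, 66 mm high, 0.25 kg). 0: shut over the deck; grows as it swings up and to the rear about the rack's +y axis (right-hand rule); stop at 2.0. Balance point about 1.31: let go below, it falls shut; beyond, it falls to the stop and stays. Light, slightly damped hinge, no latch, no spring.
- hood_hinge (a point): middle of the hood's hinge axis, which runs along the rack's y at the top rear edge of the deck; point axes are those of the rack.
- hood_tab (a point): middle of the hood's grip tab: grey tongue 22 mm wide (rack y), 12 mm thick, sticking out 34 mm from the hood's upper front edge in the plane of its top panel. Moves with the hood, 136 mm from the hinge axis; shut, it points forward and 25 deg down; at 2.0, straight up. Site axes are the hood's: x from tab towards hood, y the rack's y, z off the top panel.
- bottle_large: round white tablet bottle with a ribbed cap and a printed label, 48 mm diameter, 78 mm high (body to 64 mm, then a 41 mm cap), 60 g; it belongs in the wide pocket. Origin: centre of its base, z to its cap. Starts upright on the desk.
- bottle_small: round white tablet bottle with a ribbed cap and a printed label, 38 mm diameter, 56 mm high (body to 46 mm, then a 32 mm cap), 70 g; it belongs in the narrow pocket. Origin: centre of its base, z to its cap. Starts upright on the desk.
- bottle_racked: round white tablet bottle with a ribbed cap and a printed label, 45 mm diameter, 70 mm high, that already stands in the rack's pocket at y = +80 mm under the hood, loose. Origin: centre of its base, z to its cap. Stays where it is.
- dose_cup: bystander: empty white dose cup, 62 mm across, 40 mm high, loose. Origin: centre of its base.
- carton: bystander: medicine carton 46 x 74 x 36 mm lying on the desk, loose. Origin: centre of its underside.
There are look-alikes about, which are no part of the job. Leave any blue or purple look-alike of the bottle_large alone.

How it is judged:
On the way:
1. the hood stands open against its stop by itself, not touched by the robot (value of joint hood above 1.9 rad and contact force between each of the arm, the fingers and hood below 0.05 N), for 0.3 s.
At the end, for the whole second after the job is handed in: The hood stands open by itself (joint above 1.9, at rest); the large bottle stands in the wide pocket and the small bottle in the narrow pocket, each with its base centre within 10 mm of the centre of the pocket floor and its axis within 0.28 rad of the pocket's axis, cap up, at rest (value of joint hood above 1.9 rad and velocity of joint hood below 0.1 rad/s and distance between bottle_large and pocket_wide below 0.01 m and angle between the z axis of bottle_large and the z axis of pocket_wide, either way round below 0.28 rad and linear speed of each of bottle_large, bottle_small below 0.03 m/s and distance between bottle_small and pocket_narrow below 0.01 m and angle between the z axis of bottle_small and the z axis of pocket_narrow, either way round below 0.28 rad); the robot touches nothing.
It fails at once if a bottle is dropped (falls faster than 0.8 m/s, some 3 cm, while no finger touches it) ((linear speed of bottle_large above 0.8 m/s and contact force between the fingers and bottle_large below 0.05 N) or (linear speed of bottle_small above 0.8 m/s and contact force between the fingers and bottle_small below 0.05 N)).
It fails at once if the bottle already in the rack is shifted by more than 15 mm (distance of bottle_racked from where it was at the start of the episode above 0.015 m).
It fails at once if a bystander is shifted by more than 30 mm or knocked over (distance of any of dose_cup, carton from where it was at the start of the episode above 0.03 m or angle between any of dose_cup, carton's own z axis and vertical above 0.5 rad).
It also fails if it takes over 72 s, if anything falls off the work surface, if the arm or the gripper's body presses on something with over 40 N, if the wrist force passes 120 N, or if a joint passes its speed limit or range.

## Working session

There is one attempt and no reset: what is moved stays moved. The work goes in short steps, Python scripts to look and compute and a tool call to move; the robot and the scene stay as the last step left them, time stands still between calls to the robot, and variables do not carry over. Pictures are saved under pics/ and viewed, at most 13 in all, crops included, and the job is handed in when it is done.

Besides the shell and the picture viewer there is one more tool, called as name(argument=value, ...) on one line, values as JSON. step_arm: Moves the arm, as the interface text tells. Its arguments: {"type":"object","properties":{"steps":{"type":"string"},"grip_force":{"type":"number"}},"required":["steps"]}

```bash
mkdir -p pics
cat > h.py <<'E'
import numpy as np, cv2
from scipy.spatial.transform import Rotation as R
from plant import status, cams, r
def snap(n):
    p=cams.camera_params(n); im,d=cams.snapshot(n); return im,d,p
def cloud(d,p):
    H,W=d.shape; f=H/2/np.tan(np.radians(p["vertical_fov"])/2)
    u,v=np.meshgrid(np.arange(W),np.arange(H))
    P=np.stack([(u-p["cx"])/f*d,-(v-p["cy"])/f*d,-d],-1)
    return P@R.from_quat(p["orientation"]).as_matrix().T+np.array(p["xyz"])
def rel(pos,Rm):
    "shift (cm) and rotvec to a world pose from the current one, in tool axes"
    s=status.read_state(); R0=R.from_quat(s["orientation"])
    return (R0.inv().apply(np.array(pos)-s["tool_pos"])*100).round(2),(R0.inv()*R.from_matrix(Rm)).as_rotvec().round(3)
E
python3 - <<'E'
from h import *
np.set_printoptions(precision=4,suppress=True)
ims=[]
for n in("scene","side"):
    im,d,p=snap(n); print(n,p); np.savez(f"{n}.npz",im=im,d=d,P=cloud(d,p)); cv2.imwrite(f"pics/{n}0.png",im)
print(status.read_state())
E
```

```text
scene {'vertical_fov': 42.350113945323926, 'cx': 255.1621160855547, 'cy': 196.00273505299393, 'xyz': array([-0.4465, -0.6708,  0.5335]), 'orientation': array([ 0.4687, -0.2904, -0.4242,  0.7183])}
side {'vertical_fov': 49.67329393778853, 'cx': 260.451233028842, 'cy': 194.34994135248138, 'xyz': array([ 0.0324, -0.4742,  0.9954]), 'orientation': array([ 0.2284, -0.1319, -0.4749,  0.8396])}
{'time': 0.1, 'joint_positions': array([-1.3778,  0.1164,  1.4422, -0.    ,  1.584 , -0.0378]), 'qd': array([ 0.0019, -0.0026, -0.0009, -0.0001,  0.0002,  0.0001]), 'joint_efforts': array([  0.004 , -72.2898, -62.3867,   0.0785,   0.0228,  -0.0001]), 'tool_pos': array([ 0.1543, -0.6569,  0.218 ]), 'orientation': array([ 0.9933,  0.1151, -0.0001, -0.0005]), 'ft_force': array([-0.4652,  0.2325, -0.2109]), 'ft_torque': array([-0.0379,  0.0174,  0.0027]), 'grasp_force': 0.0, 'grip_width': 0.09306913358532364}
```

View pics/scene0.png

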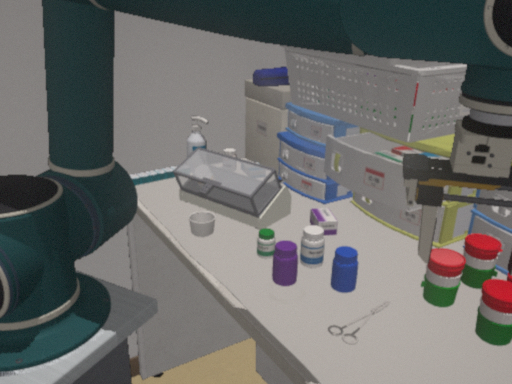

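View pics/side0.png

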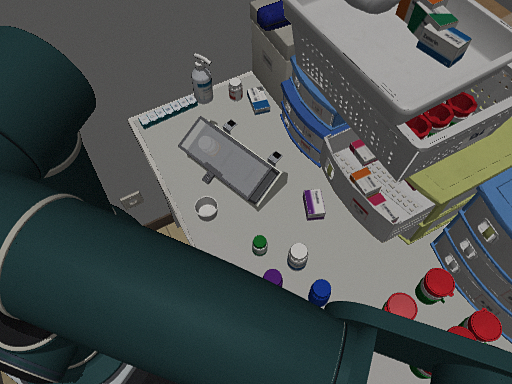

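The side view shows the rack around (233,160) with its tab at (208,179), the white large bottle at (298,255) and the green-capped small bottle at (260,244). The purple (272,278) and blue (320,292) look-alikes are nearby, the dose cup is at (205,207) and the carton at (314,203).

Run:
```python
from h import *
np.set_printoptions(precision=3,suppress=True)
z=np.load("side.npz"); P=z["P"];im=z["im"]
for n,(u,v) in dict(large=(298,249),small=(260,239),purple=(272,276),blue=(320,287),cup=(205,202),carton=(314,200),tab=(208,179),lu=(200,120),ru=(279,178),ll=(182,150),lr=(260,205),desk=(230,220),clipA=(231,124),clipB=(276,156)).items(): print(n,P[v,u])
# top rims: points by height within radius
for n,(u,v),h in(("large",(298,249),.078),("small",(260,239),.056)):
    c=P[v,u]; m=(np.linalg.norm(P[...,:2]-c[:2],axis=-1)<.05)&(abs(P[...,2]-h)<.006)
    q=P[m]; print(n,len(q),q.mean(0),(q.min(0)+q.max(0))/2,np.ptp(q,0))
c=cv2.resize(im[90:220,150:310],None,fx=5,fy=4.6,interpolation=cv2.INTER_CUBIC)[:600]
cv2.imwrite("pics/rack0.png",c)
```

```text
large [ 0.416 -0.353  0.078]
small [ 0.401 -0.257  0.054]
purple [ 0.326 -0.334  0.077]
blue [ 0.36  -0.44   0.078]
cup [ 0.433 -0.064  0.016]
carton [ 0.581 -0.317  0.034]
tab [ 0.465 -0.06   0.085]
lu [0.588 0.045 0.132]
ru [ 0.571 -0.214  0.072]
ll [ 0.551  0.104 -0.002]
lr [ 0.497 -0.199  0.026]
desk [ 0.426 -0.148  0.005]
clipA [ 0.656 -0.007  0.078]
clipB [ 0.625 -0.173  0.078]
large 233 [ 0.413 -0.357  0.077] [ 0.413 -0.356  0.077] [0.042 0.041 0.01 ]
small 140 [ 0.394 -0.259  0.055] [ 0.395 -0.259  0.055] [0.034 0.032 0.01 ]
```

View pics/rack0.png

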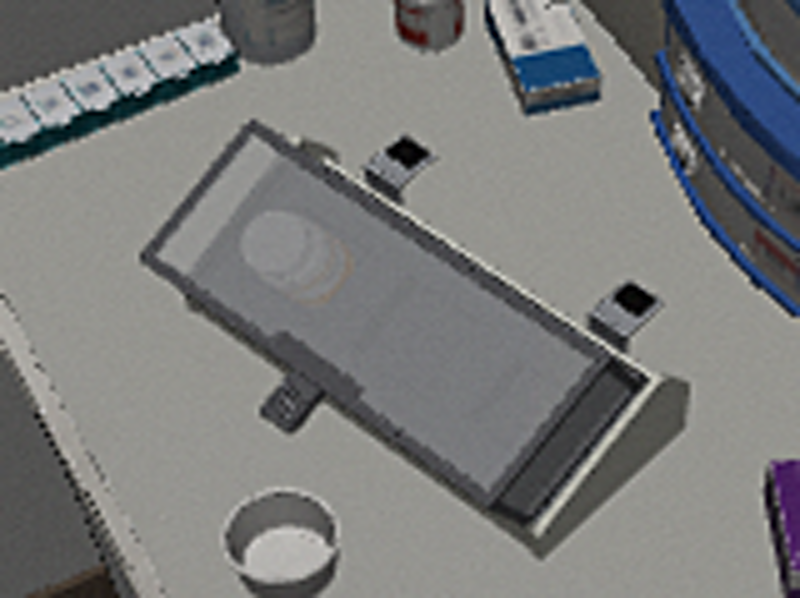

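The crop shows the shut hood over the rack, with the tab at (290,400) and the racked bottle at (285,255). The two rear hinge stops are at (405,155) and (635,300), and the cup is just in front of the rack.

Run:
```python
from h import *
np.set_printoptions(precision=3,suppress=True,linewidth=150)
P=np.load("side.npz")["P"].reshape(-1,3);P=P[P[:,2]<0.45]
print("max z cm; rows x .25...85 step .05, cols y -.7...+.2 step .1")
for x in np.arange(.25,.9,.05):
    print(round(x,2),[int(100*max([0,*P[(abs(P[:,0]-x-.025)<.025)&(abs(P[:,1]-y-.05)<.05)][:,2]])) for y in np.arange(-.7,.2,.1)])
# rack fit: tab top points, rear edge, clips
yaw=np.radians(-10.6)
def loc(Q,o,yaw):
    d=Q-np.array([*o,0]);c,s=np.cos(yaw),np.sin(yaw);return np.stack([c*d[:,0]+s*d[:,1],-s*d[:,0]+c*d[:,1],d[:,2]],1)
# fit yaw/origin with right end wall + silhouettes: rack+hood point-to-box is crude; use end face & deck margin
L=loc(P,(.567,-.079),yaw)
m=(L[:,0]>-.13)&(L[:,0]<.07)&(abs(L[:,1])<.16)&(L[:,2]>.012)
Q=L[m]; print(Q.min(0),Q.max(0))
t=Q[(Q[:,0]<-.085)]; print("tab",len(t),t.min(0),t.max(0),t.mean(0))
e=Q[(Q[:,1]<-.125)]; print("right end",len(e),e.min(0),e.max(0))
for x in np.arange(-.06,.07,.02):
    k=Q[abs(Q[:,0]-x)<.01]; print(round(x,2),"ymin",np.percentile(k[:,1],.5).round(4),"ymax",np.percentile(k[:,1],99.5).round(4))
for y in np.arange(-.12,.13,.04):
    k=Q[(abs(Q[:,1]-y)<.01)]; print(round(y,2),"xmax",np.percentile(k[:,0],99.5).round(4),"xmin",np.percentile(k[:,0],.5).round(4))
```

```text
max z cm; rows x .25...85 step .05, cols y -.7...+.2 step .1
0.25 [0, 0, 0, 0, 0, 0, 18, 17, 0]
0.3 [5, 0, 8, 8, 0, 0, 0, 0, 0]
0.35 [9, 9, 8, 8, 6, 4, 4, 0, 0]
0.4 [9, 9, 0, 8, 5, 4, 4, 0, 0]
0.45 [9, 0, 0, 0, 3, 11, 10, 9, 0]
0.5 [9, 21, 21, 4, 11, 13, 12, 12, 0]
0.55 [29, 39, 44, 44, 13, 14, 14, 13, 0]
0.6 [29, 39, 44, 44, 44, 8, 8, 8, 2]
0.65 [29, 44, 44, 42, 44, 44, 8, 7, 2]
0.7 [29, 44, 41, 39, 42, 44, 0, 0, 14]
0.75 [39, 44, 44, 39, 39, 42, 42, 6, 17]
0.8 [34, 44, 44, 44, 44, 41, 34, 30, 29]
0.85 [35, 44, 44, 44, 43, 39, 31, 31, 28]
[-0.13  -0.133  0.012] [0.07  0.145 0.142]
tab 249 [-0.13  -0.115  0.014] [-0.085  0.13   0.099] [-0.103 -0.001  0.072]
right end 364 [-0.059 -0.133  0.012] [ 0.069 -0.125  0.087]
-0.06 ymin -0.1311 ymax 0.1333
-0.04 ymin -0.1318 ymax 0.1329
-0.02 ymin -0.1318 ymax 0.132
0.0 ymin -0.1319 ymax 0.1318
0.02 ymin -0.1324 ymax -0.1193
0.04 ymin -0.1321 ymax 0.1413
0.06 ymin -0.1318 ymax 0.1394
-0.12 xmax 0.0633 xmin -0.0841
-0.08 xmax 0.0683 xmin -0.0856
-0.04 xmax 0.0555 xmin -0.1267
0.0 xmax 0.0543 xmin -0.1275
0.04 xmax 0.0553 xmin -0.0857
0.08 xmax 0.0684 xmin -0.0865
0.12 xmax 0.0548 xmin -0.0869
```

```bash
cat >> h.py <<'E'
O=np.array([.568,-.074,0]); YAW=np.radians(-10.6); RR=R.from_euler("z",YAW).as_matrix()
def w(x,y,z): return O+RR@np.array([x,y,z])
def tool(tilt=0,yaw=YAW):  # tool x along rack x, z down, leaning to rack front by tilt
    return R.from_euler("z",yaw).as_matrix()@R.from_euler("y",-tilt).as_matrix()@np.diag([1.,-1,-1])
E
python3 - <<'E'
from h import *
np.set_printoptions(precision=3,suppress=True,linewidth=150)
P=np.load("side.npz")["P"].reshape(-1,3);L=(P-O)@RR
t=L[(L[:,0]<-.09)&(L[:,0]>-.14)&(abs(L[:,1])<.05)&(L[:,2]>.065)&(L[:,2]<.11)]
print("tab",len(t),t.min(0),t.max(0),np.median(t,0))
print(tool(.436)[:,2]); print(rel(w(-.105,0,.15),tool()))
a0=np.arctan2(.086-.077,-.136)
for th in np.linspace(0,1.55,16): 
    a=a0-th; print(round(th,2),(.1363*np.array([np.cos(a)-np.cos(a0),np.sin(a)-np.sin(a0)])*100).round(1))
E
```

```text
tab 89 [-0.114 -0.012  0.074] [-0.09   0.012  0.095] [-0.102 -0.003  0.086]
[ 0.415 -0.078 -0.906]
(array([ 44.  , -51.52,   6.85]), array([-0.001,  0.   ,  0.416]))
0.0 [0. 0.]
0.1 [0.2 1.4]
0.21 [0.5 2.8]
0.31 [0.9 4.1]
0.41 [1.5 5.4]
0.52 [2.2 6.6]
0.62 [3.1 7.7]
0.72 [4.  8.8]
0.83 [5.1 9.7]
0.93 [ 6.2 10.5]
1.03 [ 7.4 11.2]
1.14 [ 8.7 11.8]
1.24 [10.  12.3]
1.34 [11.4 12.6]
1.45 [12.8 12.7]
1.55 [14.2 12.7]
```

step_arm(steps="9.3 2.6 -3 0 0 0 0.1;9.3 5.2 -6 0 0 0 0.2;9.3 7.8 -9 0 0 0 0.3;9.3 10.4 -12 0 0 0 0.416;9.3 13 -15 0 0 0 0.416", grip_force=10)

```text
time: 0.52
tool_pos: [0.247, -0.4796, 0.2181]
orientation: [0.995, -0.097, -0.0, -0.0]
ft_force: [1.0, 0.9, 0.4]
grip_width: 0.093
grasp_force: 0.0
```

```bash
python3 -c "
from h import *
print(rel(w(-.105,0,.15),tool()))"
```

```text
(array([ 13.21, -45.88,   6.83]), array([-0.001,  0.   , -0.008]))
```

step_arm(steps="9.3 1.1 -3.9 0 0 0 0;9.3 2.2 -7.8 0 0 0 0;9.3 3.3 -11.7 0 0 0 0;9.3 4.4 -15.6 0 0 0 0;9.3 5.5 -19.5 0 0 0 0")

```text
time: 0.93
tool_pos: [0.3368, -0.2979, 0.2185]
orientation: [0.996, -0.093, 0.0, -0.0]
ft_force: [0.4, 0.5, 0.6]
grip_width: 0.093
grasp_force: 0.0
```

step_arm(steps="9.3 1.1 -3.9 0 0 0 0;9.3 2.2 -7.8 0 0 0 0;9.3 3.3 -11.7 0 0 0 0;9.3 4.4 -15.6 1 0 0 0;9.3 5.5 -19.5 3 0 0 0")

```text
time: 1.35
tool_pos: [0.4262, -0.1192, 0.1917]
orientation: [0.996, -0.092, 0.002, 0.0]
ft_force: [0.5, -1.7, 0.2]
grip_width: 0.0928
grasp_force: 0.0
```

step_arm(steps="9.3 1.1 -3.5 1.2 0 0 -0.008;9.3 2.2 -6.8 2.5 0 0 -0.008;9.3 2.2 -6.8 2.5 0 0 -0.008")

```text
time: 1.6
tool_pos: [0.4599, -0.0539, 0.1623]
orientation: [0.996, -0.086, -0.002, -0.001]
ft_force: [0.1, -0.9, -0.7]
grip_width: 0.0932
grasp_force: 0.0
```

Run:
```python
from h import *
np.set_printoptions(precision=4,suppress=True)
im,d,p=snap("wrist"); cv2.imwrite("pics/w1.png",im); np.savez("w1.npz",P=cloud(d,p))
print(p["xyz"],rel(w(-.106,0,.067),tool()))
P=cloud(d,p).reshape(-1,3);L=(P[d.ravel()>0]-O)@RR
t=L[(L[:,0]<-.09)&(L[:,0]>-.14)&(abs(L[:,1])<.03)&(L[:,2]>.065)&(L[:,2]<.11)]
print("tab",len(t),t.min(0),t.max(0),np.median(t,0))
```

```text
[ 0.537  -0.0673  0.3273] (array([ 0.44, -0.21,  9.65]), array([-0.   ,  0.003,  0.012]))
tab 532 [-0.1141 -0.0098  0.0788] [-0.09    0.0119  0.0921] [-0.1014  0.0013  0.087 ]
```

View pics/w1.png

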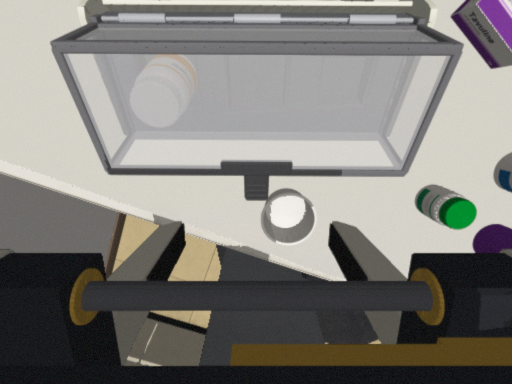

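The wrist view shows the tab at (257,187) centred between the fingers. The cup at (288,215) is low enough to clear, so I'm descending to grip.

step_arm(steps="6 0.2 -0.1 3 0 0 0;5 0.4 -0.2 6.5 0 0 0;5 0.4 -0.2 9.5 0 0 0.01;4 0.4 -0.2 9.6 0 0 0.01;4 0.4 -0.2 9.6 0 0 0.01")

```text
time: 2.07
tool_pos: [0.4628, -0.0577, 0.069]
orientation: [0.996, -0.094, -0.001, -0.0]
ft_force: [-0.3, 0.2, 1.2]
grip_width: 0.0641
grasp_force: 0.0
```

step_arm(steps="2 0 0 0 0 0 0;1 0 0 0 0 0 0;1 0 0 0 0 0 0;1 0 0 0 0 0 0;1 0 0 0 0 0 0")

```text
time: 2.48
tool_pos: [0.4639, -0.0572, 0.0701]
orientation: [0.996, -0.093, 0.001, 0.0]
ft_force: [0.7, -0.3, 0.6]
grip_width: 0.0309
grasp_force: 0.0
```

step_arm(steps="1 0 0 0.2 0 0 0;1 0 0 0.2 0 0 0;1 0 0 0.2 0 0 0;1 0 0 0.2 0 0 0")

```text
time: 2.82
tool_pos: [0.4646, -0.0552, 0.0683]
orientation: [0.996, -0.093, 0.001, -0.002]
ft_force: [4.2, 20.2, 8.1]
grip_width: 0.0243
grasp_force: 10.0
```

step_arm(steps="1 0.2 0 -1.4 0 0 0;1 0.5 0 -2.8 0 0 0;1 0.9 0 -4.1 0 0 0;1 1.5 0 -5.4 0 0 0;1 2.2 0 -6.6 0 0 0")

```text
time: 3.23
tool_pos: [0.4853, -0.059, 0.1339]
orientation: [0.996, -0.093, -0.0, -0.002]
ft_force: [2.3, 20.3, -0.6]
grip_width: 0.0243
grasp_force: 10.0
```

step_arm(steps="1 0.9 -0.1 -1.1 0 0 0;1 1.8 -0.1 -2.2 0 0 0;1 2.9 -0.1 -3.1 0 0 0;1 4.0 -0.1 -3.9 0 0 0;1 5.2 -0.1 -4.6 0 0 0")

```text
time: 3.65
tool_pos: [0.5371, -0.0676, 0.1802]
orientation: [0.996, -0.093, 0.0, -0.002]
ft_force: [1.1, 19.4, 1.8]
grip_width: 0.023
grasp_force: 10.0
```

step_arm(steps="1 1.3 0 -0.6 0 0 0;1 2.6 0 -1.1 0 0 0;1 4 0 -1.4 0 0 0;1 5.4 0 -1.5 0 0 0;1 6.8 0 -1.5 0 0 0")

```text
time: 4.07
tool_pos: [0.6046, -0.08, 0.1955]
orientation: [0.996, -0.093, 0.001, -0.002]
ft_force: [2.2, 20.4, 4.4]
grip_width: 0.0233
grasp_force: 12.0
```

Run:
```python
from h import *
im,d,p=snap("scene"); cv2.imwrite("pics/s1.png",im)
```

```text
(no output)
```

View pics/s1.png

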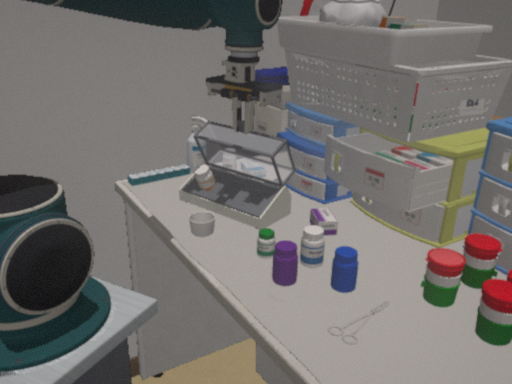

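The hood is up and back at about 1.55 rad, with the gripper on its tab at (245,125). I'll push it slightly further and then release.

step_arm(steps="1 1.1 0 0.2 0 0 0;1 2 0 0.4 0 0 0;1 2 0 0.4 0 0 0;5 2 0 0.4 0 0 0;5 2 0 0.4 0 0 0")

```text
time: 4.53
tool_pos: [0.6233, -0.0859, 0.1906]
orientation: [0.996, -0.093, 0.0, -0.0]
ft_force: [-0.4, 0.2, 0.2]
grip_width: 0.0326
grasp_force: 0.0
```

step_arm(steps="5 0 0 0 0 0 0;6 0 0 0 0 0 0;6 -1 0 -2 0 0 0;6 -2 0 -5 0 0 0;6 -3 0 -8 0 0 0")

```text
time: 4.95
tool_pos: [0.5925, -0.0808, 0.2702]
orientation: [0.996, -0.094, -0.001, -0.0]
ft_force: [-0.7, -0.3, 1.0]
grip_width: 0.0594
grasp_force: 0.0
```

step_arm(steps="6 -4 0 0 0 0 0;6 -8 0 0 0 0 0;6 -12 0 0 0 0 0;6 -14 0 1 0 0 0;6 -14 0 1 0 0 0")

```text
time: 5.37
tool_pos: [0.4529, -0.0542, 0.2598]
orientation: [0.996, -0.094, 0.0, 0.0]
ft_force: [-0.7, 0.8, 0.4]
grip_width: 0.0599
grasp_force: 0.0
```

Run:
```python
from h import *
np.set_printoptions(precision=4,suppress=True)
im,d,p=snap("wrist"); cv2.imwrite("pics/w2.png",im); np.savez("w2.npz",P=cloud(d,p),d=d)
print(p["xyz"],status.read_state()["tool_pos"])
```

```text
[ 0.5291 -0.0684  0.4251] [ 0.4546 -0.0545  0.2603]
```

View pics/w2.png

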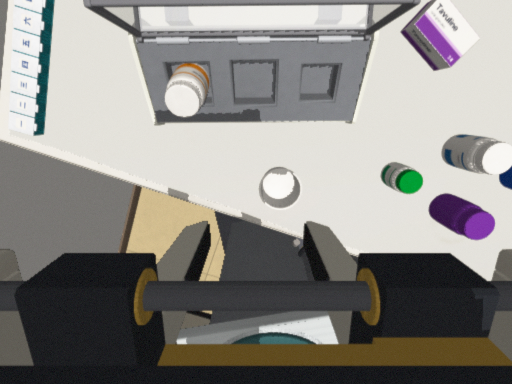

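The hood stands open. The middle pocket is at (254,81), the narrow one at (320,82), and the racked bottle is undisturbed at (187,88).

Run:
```python
from h import *
np.set_printoptions(precision=4,suppress=True)
z=np.load("w2.npz"); P=z["P"]; L=(P-O)@RR
a=np.radians(25); c,s=np.cos(a),np.sin(a)
# slope coords: u up-slope from deck front edge (-.059,.035), n height off deck
u=c*(L[...,0]+.059)+s*(L[...,2]-.035); n=-s*(L[...,0]+.059)+c*(L[...,2]-.035); y=L[...,1]
for v,q in((115,290),(50,290),(80,290),(80,350)): print("deck",u[v,q],y[v,q],n[v,q])
for nm,y0 in(("wide",0),("narrow",-.08)):
    m=(abs(y-y0)<.033)&(u>.005)&(u<.095)&(n<-.018)&(n>-.032)
    rr,cc=np.where(m); print(nm,m.sum(),"floor u",np.percentile(u[m],[1,99]),"y",np.percentile(y[m],[1,99]),"n",np.median(n[m]),"px",cc.min(),cc.max(),rr.min(),rr.max())
    for row in (78,82,86):
        k=np.where((abs(y[row]-y0)<.04)&(n[row]<-.005))[0]; print("  rim y",y[row,k[0]-1],y[row,k[-1]+1])
    for col in ((250,256) if y0==0 else (318,322)):
        k=np.where((u[:,col]>.005)&(u[:,col]<.09)&(n[:,col]<-.005))[0]; print("  rim u",u[k[0]-1,col],u[k[-1]+1,col])
# bottles & cup
P2=P
for nm,cx,h in(("large",(.413,-.356),.078),("small",(.395,-.259),.056)):
    m=(np.linalg.norm(P[...,:2]-np.array(cx),axis=-1)<.045)&(abs(P[...,2]-h)<.006); q=P[m]
    if len(q): print(nm,len(q),q.mean(0),(q.min(0)+q.max(0))/2,np.ptp(q,0))
```

```text
deck 0.011941424138707626 -0.0463837899971734 -0.0026971327341434323
deck 0.09217468507685318 -0.0402476757937901 -0.0026531266556500607
deck 0.058523485621636256 -0.04272782079148824 -0.0016453000217710283
deck 0.05803102648620181 -0.11643125125226053 -0.0024919429697436123
wide 1588 floor u [0.0261 0.0731] y [-0.0247  0.0281] n -0.026116934974857453 px 232 275 61 100
  rim y 0.030597026433901112 -0.02561864487459077
  rim y 0.0285691726843511 -0.02590525204431007
  rim y 0.028934556246071372 -0.024851285496507062
  rim u 0.08012336417435262 0.026913784731048666
  rim u 0.07996023246714934 0.024497670660359853
narrow 993 floor u [0.0315 0.0685] y [-0.0999 -0.0605] n -0.026256568401097784 px 300 335 65 96
  rim y -0.05641353053860411 -0.10133406210932543
  rim y -0.054253663407493394 -0.10238121043137875
  rim y -0.05609936335732796 -0.1008646667859294
  rim u 0.07628996787794602 0.03064401827595734
  rim u 0.07636748377254146 0.03190263349080932
large 868 [ 0.415  -0.3521  0.0768] [ 0.4139 -0.3524  0.0757] [0.0416 0.0377 0.0074]
small 479 [ 0.3963 -0.256   0.0549] [ 0.3951 -0.2568  0.0536] [0.0332 0.0328 0.0072]
```

```bash
python3 -c "
from h import *
print(rel((.414,-.354,.13),tool()))"
```

```text
(array([ 1.58, 30.18, 13.04]), array([ 0.   , -0.001, -0.002]))
```

step_arm(steps="7 0.2 3.8 0.8 0 0 0;7 0.4 7.6 1.6 0 0 0;7 0.6 11.4 2.4 0 0 0;7 0.8 15.2 3.2 0 0 0;7 1 19 4 0 0 0")

```text
time: 5.83
tool_pos: [0.4303, -0.2455, 0.2199]
orientation: [0.996, -0.094, 0.0, 0.0]
ft_force: [0.7, 0.9, -0.9]
grip_width: 0.0701
grasp_force: 0.0
```

step_arm(steps="7 0.2 3.8 1 0 0 0;7 0.4 7.6 2 0 0 0;7 0.6 11.2 4 0 0 0;7 0.6 11.2 7 0 0 0;7 0.6 11.2 9 0 0 0")

```text
time: 6.25
tool_pos: [0.4148, -0.3565, 0.1273]
orientation: [0.995, -0.095, -0.001, -0.001]
ft_force: [-1.2, 0.9, -1.4]
grip_width: 0.0698
grasp_force: 0.0
```

Run:
```python
from h import *
np.set_printoptions(precision=4,suppress=True)
im,d,p=snap("side");P=cloud(d,p); cv2.imwrite("pics/side2.png",im)
im,d,p=snap("wrist");Q=cloud(d,p); cv2.imwrite("pics/w3.png",im)
for P in(P,Q):
  for nm,cx,h in(("large",(.414,-.354),.078),("small",(.395,-.259),.056)):
    m=(np.linalg.norm(P[...,:2]-np.array(cx),axis=-1)<.035)&(abs(P[...,2]-h)<.005); q=P[m]
    if len(q): print(nm,len(q),q.mean(0),(q.min(0)+q.max(0))/2,np.ptp(q,0))
print(rel((.414,-.354,.030),tool()))
```

```text
large 226 [ 0.413  -0.3565  0.0779] [ 0.4137 -0.3562  0.0777] [0.0414 0.0411 0.0088]
small 134 [ 0.3947 -0.2588  0.0554] [ 0.3953 -0.2585  0.055 ] [0.0319 0.0317 0.0077]
large 1958 [ 0.4151 -0.3555  0.077 ] [ 0.4147 -0.3554  0.0762] [0.0413 0.0413 0.006 ]
small 738 [ 0.399  -0.2564  0.0549] [ 0.3964 -0.2572  0.0541] [0.0309 0.0323 0.0061]
(array([-0.  ,  0.01,  9.63]), array([-0.003,  0.005, -0.003]))
```

step_arm(steps="7 0 0.1 3 0 0 0;7 0 0.1 6 0 0 0;7 0 0.1 9 0 0 0;6 0 0.1 9.6 0 0 0;5 0 0.1 9.6 0 0 0")

```text
time: 6.77
tool_pos: [0.4153, -0.355, 0.0338]
orientation: [0.996, -0.093, -0.001, -0.001]
ft_force: [0.4, -0.6, -0.3]
grip_width: 0.0606
grasp_force: 0.0
```

step_arm(steps="4.6 0 0 0 0 0 0;4.3 0 0 0 0 0 0;4 0 0 0 0 0 0;4 0 0 0 0 0 0;4 0 0 0 0 0 0", grip_force=12)

```text
time: 7.18
tool_pos: [0.4163, -0.3561, 0.0368]
orientation: [0.996, -0.093, 0.001, 0.001]
ft_force: [0.7, 0.6, 8.4]
grip_width: 0.0471
grasp_force: 12.0
```

step_arm(steps="4 0 0 -2 0 0 0;4 0 0 -5 0 0 0;4 0 0 -9 0 0 0;4 0 0 -13 0 0 0;4 0 0 -15 0 0 0", grip_force=15)

```text
time: 7.6
tool_pos: [0.416, -0.356, 0.1909]
orientation: [0.996, -0.093, 0.003, 0.002]
ft_force: [0.2, -0.8, -0.7]
grip_width: 0.0468
grasp_force: 15.0
```

```bash
python3 - <<'E'
from h import *
np.set_printoptions(precision=4,suppress=True)
s=status.read_state()
print(s["tool_pos"],s["ft_force"],s["grip_width"],s["joint_positions"])
im,d,p=snap("wrist");P=cloud(d,p);cv2.imwrite("pics/w4.png",im)
t=s["tool_pos"]; m=(np.linalg.norm(P[...,:2]-t[:2],axis=-1)<.022)&(P[...,2]>.05)&(P[...,2]<t[2]+.06)
q=P[m]; print(len(q)); h=np.histogram(q[:,2]-t[2],bins=20); print(h)
# tilt leading goals
def slope(u,y,n):
    a=np.radians(25);c,s_=np.cos(a),np.sin(a); return w(-.059+u*c-n*s_, y, .035+u*s_+n*c)
print("floor wide",slope(.0515,.0016,-.0245)," narrow",slope(.0515,-.0788,-.0245))
E
cat >> h.py <<'E'
def slope(u,y,n):
    a=np.radians(25);c,s_=np.cos(a),np.sin(a); return w(-.059+u*c-n*s_, y, .035+u*s_+n*c)
E
```

```text
[ 0.416  -0.356   0.1909] [ 0.207  -0.7528 -0.661 ] 0.04675976557027192 [-0.7544 -0.1592  1.7571 -0.      1.5371  1.0035]
5300
(array([  45,   29,   17,   13,   22,   28,   22,   29,   39,   40,   56,
         81,  116,  210,  526,  188,  264,  227,  271, 3077]), array([-0.0364, -0.0325, -0.0286, -0.0246, -0.0207, -0.0168, -0.0129,
       -0.0089, -0.005 , -0.0011,  0.0028,  0.0068,  0.0107,  0.0146,
        0.0185,  0.0225,  0.0264,  0.0303,  0.0342,  0.0382,  0.0421]))
floor wide [ 0.5664 -0.0721  0.0346]  narrow [ 0.5516 -0.1511  0.0346]
```

Run:
```python
from h import *
np.set_printoptions(precision=4,suppress=True)
print(slope(.0515,.0016,.075),rel(slope(.0515,.0016,.075),tool(.436)))
```

```text
[ 0.525  -0.0643  0.1247] (array([  5.16, -30.77,   6.75]), array([ 0.006,  0.428, -0.001]))
```

step_arm(steps="4 0.4 -3.8 0 0 0.09 0;4 0.8 -7.6 0 0 0.18 0;4 1.2 -11.4 0 0 0.27 0;4 1.6 -15.2 0 0 0.36 0;4 2 -19 0 0.006 0.428 0")

```text
time: 8.07
tool_pos: [0.4702, -0.171, 0.1854]
orientation: [0.972, -0.092, 0.215, 0.017]
ft_force: [1.0, 0.3, -0.7]
grip_width: 0.0468
grasp_force: 15.0
```

Run:
```python
from h import *
np.set_printoptions(precision=4,suppress=True)
print(rel(slope(.0515,.0016,.075),tool(.436)))
```

```text
(array([  0.5 , -11.46,   7.  ]), array([-0.005,  0.001, -0.004]))
```

step_arm(steps="4 0.2 -3.6 1 0 0 0;4 0.4 -7.2 3 0 0 0;4 0.5 -10.5 5 0 0 0;4 0.5 -11.5 7 0 0 0;4 0.5 -11.5 7 0 0 0")

```text
time: 8.48
tool_pos: [0.5245, -0.0624, 0.1204]
orientation: [0.973, -0.09, 0.21, 0.016]
ft_force: [-0.3, -0.3, -1.6]
grip_width: 0.0465
grasp_force: 15.0
```

Run:
```python
from h import *
np.set_printoptions(precision=4,suppress=True)
print(rel(slope(.0515,.0016,.0115),tool(.436)))
im,d,p=snap("wrist");cv2.imwrite("pics/w5.png",im);np.savez("w5.npz",P=cloud(d,p))
im,d,p=snap("side");cv2.imwrite("pics/side5.png",im[60:260,120:380])
```

```text
(array([0.33, 0.22, 5.99]), array([-0.007,  0.011, -0.   ]))
```

View pics/w5.png

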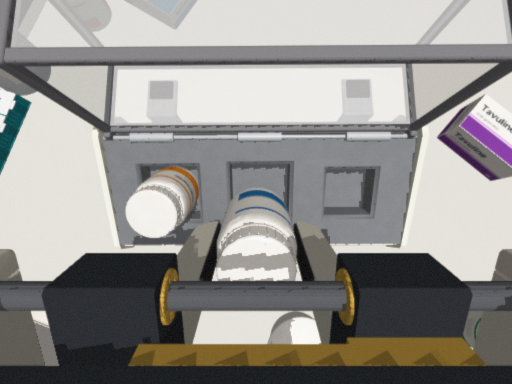

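The bottle at (258,225) is centred over the wide pocket (230–293), and the hood is open behind it. Inserting now.

step_arm(steps="4 0.1 0.1 1.2 0 0.005 0;4 0.2 0.1 2.4 0 0.005 0;4 0.2 0.1 3.6 0 0.005 0;4 0.2 0.1 4.2 0 0.005 0;4 0.2 0.1 4.2 0 0.005 0")

```text
time: 9.0
tool_pos: [0.5434, -0.0706, 0.0861]
orientation: [0.972, -0.092, 0.214, 0.017]
ft_force: [0.5, -0.1, -0.4]
grip_width: 0.0467
grasp_force: 15.0
```

Run:
```python
from h import *
for i in range(4):
    s=status.read_state(); print(rel(slope(.0515,.0016,.0115),tool(.436)),s["ft_force"].round(1)); cams.snapshot("wrist")
```

```text
(array([-0.1 , -0.27,  2.04]), array([-0.004,  0.003, -0.005])) [ 0.5 -0.1 -0.4]
(array([-0.13, -0.25,  2.09]), array([-0.004,  0.002, -0.004])) [ 0.9 -1.6  0.3]
(array([-0.15, -0.23,  2.13]), array([-0.004,  0.002, -0.004])) [ 0.3 -0.3 -1.1]
(array([-0.15, -0.21,  2.14]), array([-0.005,  0.002, -0.004])) [ 0.8 -0.2 -0.4]
```

step_arm(steps="4 -0.1 -0.2 0.4 0 0 0;4 -0.1 -0.2 0.9 0 0 0;4 -0.1 -0.2 1.3 0 0 0;4 -0.1 -0.2 1.6 0 0 0;4 -0.1 -0.2 1.8 0 0 0")

```text
time: 9.62
tool_pos: [0.5512, -0.0688, 0.0696]
orientation: [0.972, -0.091, 0.215, 0.017]
ft_force: [4.7, -0.2, 6.2]
grip_width: 0.0472
grasp_force: 15.0
```

step_arm(steps="4 0 0 0.15 0 0 0;4 0 0 0.3 0 0 0;4 0 0 0.3 0 0 0")

```text
time: 9.87
tool_pos: [0.5526, -0.069, 0.0674]
orientation: [0.972, -0.091, 0.215, 0.017]
ft_force: [0.8, 0.8, 10.2]
grip_width: 0.0468
grasp_force: 15.0
```

step_arm(steps="5.5 0 0 0 0 0 0;6.6 0 0 0 0 0 0;6.6 0 0 0 0 0 0;6.6 0 0 0 0 0 0")

```text
time: 10.2
tool_pos: [0.5512, -0.0688, 0.0658]
orientation: [0.973, -0.091, 0.214, 0.017]
ft_force: [0.2, 0.6, -0.4]
grip_width: 0.0649
grasp_force: 0.0
```

step_arm(steps="6.6 0 0 -1.5 0 0 0;6.6 0 0 -4 0 0 0;6.6 0 0 -8 0 0 0;6.6 0 0 -12 0 0 0;6.6 0 0 -12 0 0 0")

```text
time: 10.62
tool_pos: [0.5021, -0.0602, 0.1832]
orientation: [0.971, -0.091, 0.218, 0.017]
ft_force: [0.7, 0.2, 1.7]
grip_width: 0.0662
grasp_force: 0.0
```

Run:
```python
from h import *
np.set_printoptions(precision=4,suppress=True)
print(status.read_state()["tool_pos"],rel((.3955,-.258,.15),tool()))
im,d,p=snap("wrist");P=cloud(d,p);cv2.imwrite("pics/w6.png",im)
L=(P-O)@RR; a=np.radians(25); c,s=np.cos(a),np.sin(a)
u=c*(L[...,0]+.059)+s*(L[...,2]-.035); n=-s*(L[...,0]+.059)+c*(L[...,2]-.035); y=L[...,1]
m=(n>.046)&(n<.06)&(abs(y)<.03)&(u>0)&(u<.1); print("cap",m.sum(),np.median(n[m]),[(q[m].min()+q[m].max())/2 for q in(u,y)],[np.ptp(q[m]) for q in(u,y)])
```

```text
[ 0.5021 -0.0602  0.1832] (array([-7.53, 21.43, -0.03]), array([-0.006, -0.442, -0.002]))
cap 1443 0.05149596164894912 [np.float64(0.050905146841024256), np.float64(0.002627513434415715)] [np.float64(0.04118833182711497), np.float64(0.04197061981350751)]
```

View pics/w6.png

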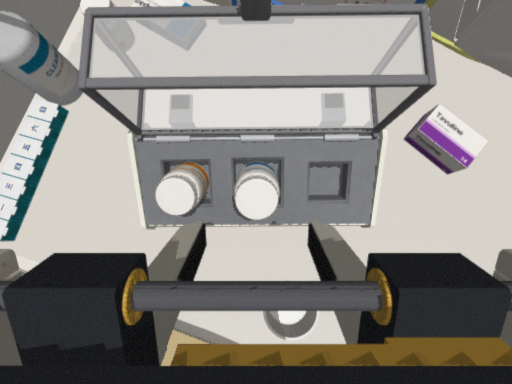

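The large bottle sits fully down and square in the wide pocket (cap at (257,192)). Next is the small bottle.

step_arm(steps="6.6 -1.5 3.5 -1 0 -0.1 0;6.6 -3 7 -1 0 -0.2 0;6.6 -4.5 10.5 -1 0 -0.3 0;6.6 -6 14 -1 0 -0.4 0;6.6 -7.5 17.5 -1 -0.006 -0.442 0")

```text
time: 11.08
tool_pos: [0.3977, -0.2203, 0.1508]
orientation: [0.996, -0.093, -0.008, -0.002]
ft_force: [0.8, -0.1, -0.4]
grip_width: 0.066
grasp_force: 0.0
```

```bash
python3 -c "
from h import *
print(rel((.3955,-.258,.11),tool()))"
```

```text
(array([0.55, 3.75, 4.07]), array([-0.002,  0.016, -0.002]))
```

step_arm(steps="6.6 0.4 2 2 0 0 0;6.6 0.5 3.7 4 0 0 0;6.6 0.5 3.7 4 0 0 0")

```text
time: 11.33
tool_pos: [0.3942, -0.2573, 0.1068]
orientation: [0.995, -0.095, -0.007, -0.002]
ft_force: [0.0, 0.2, -0.9]
grip_width: 0.0658
grasp_force: 0.0
```

Run:
```python
from h import *
np.set_printoptions(precision=4,suppress=True)
im,d,p=snap("wrist");P=cloud(d,p)
m=(np.linalg.norm(P[...,:2]-np.array((.3955,-.258)),axis=-1)<.03)&(abs(P[...,2]-.055)<.005);q=P[m]
print(len(q),(q.min(0)+q.max(0))/2,np.ptp(q,0)); print(rel((.3955,-.258,.030),tool()))
```

```text
1218 [ 0.3957 -0.2574  0.0535] [0.033  0.0332 0.0069]
(array([0.2 , 0.18, 7.88]), array([-0.002,  0.014, -0.004]))
```

step_arm(steps="6.6 0.2 0.1 3 0 0.014 0;6.6 0.2 0.1 6 0 0.014 0;6 0.2 0.1 8 0 0.014 0;5 0.2 0.1 8.1 0 0.014 0;4 0.2 0.1 8.1 0 0.014 0", grip_force=15)

```text
time: 11.8
tool_pos: [0.3973, -0.2564, 0.031]
orientation: [0.996, -0.093, 0.002, -0.0]
ft_force: [0.9, -0.1, 0.3]
grip_width: 0.0509
grasp_force: 0.0
```

step_arm(steps="3.4 0 0 0 0 0 0;3.2 0 0 0 0 0 0;3 0 0 0 0 0 0;3 0 0 0 0 0 0;3 0 0 0 0 0 0")

```text
time: 12.22
tool_pos: [0.3983, -0.2576, 0.0327]
orientation: [0.996, -0.093, 0.004, 0.001]
ft_force: [1.1, 1.1, 7.9]
grip_width: 0.0359
grasp_force: 15.1
```

step_arm(steps="3 0 0 0 0 0 0;3 0 0 0 0 0 0")

```text
time: 12.38
tool_pos: [0.3983, -0.2576, 0.0327]
orientation: [0.996, -0.093, 0.004, 0.001]
ft_force: [0.7, 1.3, 7.3]
grip_width: 0.0357
grasp_force: 15.1
```

step_arm(steps="3 0 0 -1 0 0 0;3 0 0 -2.5 0 0 0;3 0 0 -5 0 0 0;3 0 0 -9 0 0 0;3 0 0 -12 0 0 0")

```text
time: 12.8
tool_pos: [0.3966, -0.257, 0.1543]
orientation: [0.996, -0.093, 0.003, 0.001]
ft_force: [0.2, -0.2, -0.6]
grip_width: 0.0353
grasp_force: 15.0
```

Run:
```python
from h import *
np.set_printoptions(precision=4,suppress=True)
im,d,p=snap("wrist");P=cloud(d,p);cv2.imwrite("pics/w8.png",im)
s=status.read_state();t=s["tool_pos"]; print(t,s["grip_width"])
m=(np.linalg.norm(P[...,:2]-t[:2],axis=-1)<.025)&(P[...,2]>t[2]+.01)&(P[...,2]<t[2]+.05);q=P[m]
k=q[:,2]>np.percentile(q[:,2],98)-.004
print("cap top above tcp",np.percentile(q[:,2],[50,90,98])-t[2]); top=q[k]; A=np.c_[top[:,:2]-top[:,:2].mean(0),np.ones(len(top))]
print(len(top),"tilt",np.linalg.lstsq(A,top[:,2],rcond=None)[0],(top.min(0)+top.max(0))/2-t)
print(rel(slope(.0515,-.0785,.075),tool(.436)))
```

```text
[ 0.3982 -0.2581  0.1603] 0.035422960154666325
cap top above tcp [0.0166 0.0408 0.0483]
253 tilt [ 0.0513 -0.0114  0.2075] [ 0.004  -0.0013  0.0471]
(array([  8.83, -13.4 ,   3.62]), array([ 0.004,  0.423, -0.001]))
```

step_arm(steps="3 1.6 -2.6 0 0 0.09 0;3 3.2 -5.2 0 0 0.18 0;3 5 -8 0 0 0.27 0;3 7 -11 0.5 0 0.36 0;3 8.5 -13.4 1.5 0 0.423 0")

```text
time: 13.27
tool_pos: [0.5066, -0.1399, 0.1387]
orientation: [0.972, -0.091, 0.215, 0.02]
ft_force: [0.2, 0.3, -0.9]
grip_width: 0.0354
grasp_force: 15.0
```

step_arm(steps="3 0 0 0.5 0 0 0;3 0 0 1 0 0 0;3 0 0 1 0 0 0")

```text
time: 13.52
tool_pos: [0.5091, -0.1421, 0.1269]
orientation: [0.973, -0.091, 0.211, 0.02]
ft_force: [-0.9, -0.2, -1.7]
grip_width: 0.0359
grasp_force: 15.0
```

Run:
```python
from h import *
np.set_printoptions(precision=4,suppress=True)
im,d,p=snap("wrist");P=cloud(d,p);cv2.imwrite("pics/w9.png",im)
for i in range(3): print(rel(slope(.0515,-.0785,.008),tool(.436))); cams.snapshot("side")
s=status.read_state(); Q=R.from_quat(s["orientation"]).inv().apply((P.reshape(-1,3)-s["tool_pos"]))
m=(np.linalg.norm(Q[:,:2],axis=1)<.012)&(Q[:,2]<0)&(Q[:,2]>-.05); print(m.sum(),np.histogram(-Q[m][:,2],bins=10,range=(0,.05)))
```

```text
(array([0.06, 0.02, 6.99]), array([ 0.001,  0.009, -0.002]))
(array([ 0.03, -0.01,  7.02]), array([ 0.001,  0.009, -0.003]))
(array([ 0.02, -0.02,  7.03]), array([ 0.002,  0.008, -0.003]))
1315 (array([   0,    6,   11,   17, 1281,    0,    0,    0,    0,    0]), array([0.   , 0.005, 0.01 , 0.015, 0.02 , 0.025, 0.03 , 0.035, 0.04 ,
       0.045, 0.05 ]))
```

View pics/w9.png

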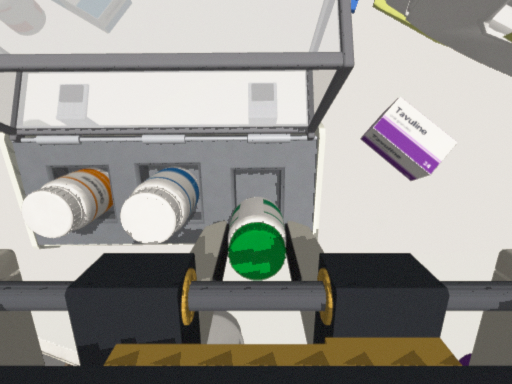

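The small bottle (258,245) is lined up with the narrow pocket (235–285). Both racked bottles are standing untouched.

step_arm(steps="3 0 0 1.2 0 0.008 0;3 0 0 2.4 0 0.008 0;3 0 0 3.6 0 0.008 0;3 0 0 4.3 0 0.008 0;3 0 0 4.3 0 0.008 0")

```text
time: 14.13
tool_pos: [0.5266, -0.1457, 0.0869]
orientation: [0.972, -0.092, 0.214, 0.02]
ft_force: [-0.9, 1.3, -1.8]
grip_width: 0.0356
grasp_force: 15.0
```

Run:
```python
from h import *
cams.snapshot("side");cams.snapshot("side")
print(rel(slope(.0515,-.0785,.008),tool(.436)),status.read_state()["ft_force"].round(1))
```

```text
(array([0.02, 0.05, 2.7 ]), array([ 0.001,  0.   , -0.002])) [ 1.3  0.4 -0.5]
```

step_arm(steps="3 0 0 0.5 0 0 0;3 0 0 1 0 0 0;3 0 0 1.5 0 0 0;3 0 0 2 0 0 0;3 0 0 2.3 0 0 0")

```text
time: 14.65
tool_pos: [0.5391, -0.1481, 0.0708]
orientation: [0.971, -0.091, 0.219, 0.021]
ft_force: [6.6, -0.1, 13.2]
grip_width: 0.0357
grasp_force: 15.1
```

step_arm(steps="3 0 0 0.15 0 0 0;3 0 0 0.3 0 0 0;3 0 0 0.3 0 0 0")

```text
time: 14.9
tool_pos: [0.5402, -0.1482, 0.068]
orientation: [0.971, -0.091, 0.219, 0.021]
ft_force: [6.9, -0.6, 11.4]
grip_width: 0.036
grasp_force: 15.1
```

step_arm(steps="3 0.15 0 0 0 0 0;3 0.2 0 0 0 -0.01 0;3 0.2 0 0.2 0 -0.01 0;3 0.2 0 0.3 0 -0.01 0")

```text
time: 15.23
tool_pos: [0.5425, -0.1486, 0.0658]
orientation: [0.973, -0.091, 0.213, 0.02]
ft_force: [-11.2, 2.1, 21.7]
grip_width: 0.0361
grasp_force: 15.4
```

Run:
```python
from h import *
np.set_printoptions(precision=4,suppress=True)
im,d,p=snap("wrist");P=cloud(d,p);cv2.imwrite("pics/w10.png",im)
print(rel(slope(.0515,-.0785,.008),tool(.436)),status.read_state()["ft_force"].round(1))
L=(P-O)@RR; a=np.radians(25); c,s=np.cos(a),np.sin(a)
u=c*(L[...,0]+.059)+s*(L[...,2]-.035); n=-s*(L[...,0]+.059)+c*(L[...,2]-.035); y=L[...,1]
for nm,y0,lo in(("small",-.079,.024),("large",.002,.044)):
    m=(n>lo)&(n<lo+.02)&(abs(y-y0)<.012)&(u>.035)&(u<.068); print(nm,m.sum(),np.percentile(n[m],[10,50,90]))
    A=np.c_[u[m]-.05,y[m]-y0,np.ones(m.sum())]; print(np.linalg.lstsq(A,n[m],rcond=None)[0])
```

```text
(array([-0.47,  0.05, -0.03]), array([ 0.002,  0.005, -0.002])) [-5.3  1.9 17.6]
small 623 [0.0272 0.0314 0.0395]
[0.8751 0.0797 0.0237]
large 634 [0.0504 0.0515 0.0522]
[-0.0133  0.1085  0.0509]
```

step_arm(steps="4.5 0 0 0 0 0 0;5.6 0 0 0 0 0 0;5.6 0 0 0 0 0 0;5.6 0 0 0 0 0 0")

```text
time: 15.62
tool_pos: [0.5406, -0.1479, 0.0625]
orientation: [0.973, -0.091, 0.21, 0.02]
ft_force: [-0.4, -0.3, 0.2]
grip_width: 0.0548
grasp_force: 0.0
```

step_arm(steps="5.6 0 0 -1.5 0 0 0;5.6 0 0 -4 0 0 0;5.6 0 0 -8 0 0 0;5.6 0 0 -12 0 0 0;5.6 0 0 -12 0 0 0")

```text
time: 16.03
tool_pos: [0.4922, -0.1391, 0.18]
orientation: [0.972, -0.091, 0.215, 0.021]
ft_force: [0.5, -0.1, 1.4]
grip_width: 0.0559
grasp_force: 0.0
```

Run:
```python
from h import *
np.set_printoptions(precision=4,suppress=True)
im,d,p=snap("wrist");P=cloud(d,p);cv2.imwrite("pics/w11.png",im)
L=(P-O)@RR; a=np.radians(25); c,s=np.cos(a),np.sin(a)
u=c*(L[...,0]+.059)+s*(L[...,2]-.035); n=-s*(L[...,0]+.059)+c*(L[...,2]-.035); y=L[...,1]
for nm,y0,lo in(("small",-.079,.024),("large",.002,.044)):
    m=(n>lo)&(n<lo+.015)&(abs(y-y0)<.025)&(u>.02)&(u<.08); print(nm,m.sum(),np.percentile(n[m],[10,50,90]),[((q[m].min()+q[m].max())/2,np.ptp(q[m])) for q in(u,y)])
    A=np.c_[u[m]-.05,y[m]-y0,np.ones(m.sum())]; print(np.linalg.lstsq(A,n[m],rcond=None)[0])
```

```text
small 778 [0.0263 0.0326 0.0375] [(np.float64(0.06416885168995881), np.float64(0.031609904945024705)), (np.float64(-0.07830428430354125), np.float64(0.03397015352923059))]
[0.2141 0.0033 0.0286]
large 1546 [0.0501 0.0514 0.0523] [(np.float64(0.05079090590794804), np.float64(0.041690567228607936)), (np.float64(0.0021225266117042407), np.float64(0.041187995246338704))]
[-0.0261  0.0255  0.0512]
```

View pics/w11.png

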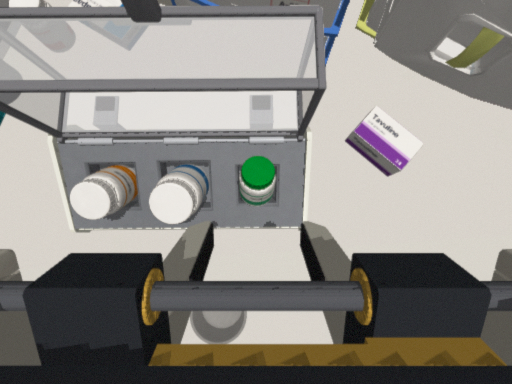

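The small bottle is in its pocket but leaning up-slope, with its cap at (257,172). I'll measure the lean from its green cap.

```bash
cat > g.py <<'E'
from h import *
np.set_printoptions(precision=4,suppress=True)
def green():
    im,d,p=snap("wrist");P=cloud(d,p);cv2.imwrite("pics/w12.png",im)
    L=(P-O)@RR; a=np.radians(25); c,s=np.cos(a),np.sin(a)
    u=c*(L[...,0]+.059)+s*(L[...,2]-.035); n=-s*(L[...,0]+.059)+c*(L[...,2]-.035); y=L[...,1]
    g=im.astype(int); m=(g[...,1]>g[...,2]+50)&(g[...,1]>g[...,0]+30)&(abs(y+.08)<.03)&(u>0)&(u<.1)&(n>.01)
    print("all green",m.sum(),[(q[m].min(),q[m].max()) for q in(u,y,n)])
    U,Y,N=u[m],y[m],n[m]
    best=None; rng=np.random.default_rng(0)   # RANSAC plane of cap top
    for _ in range(300):
        i=rng.choice(len(U),3,False); A=np.c_[U,Y,np.ones(len(U))]
        try: k=np.linalg.solve(A[i],N[i])
        except Exception: continue
        if np.hypot(*k[:2])>.7: continue
        q=abs(A@k-N)<.0012
        if best is None or q.sum()>best.sum(): best=q
    k=np.linalg.lstsq(A[best],N[best],rcond=None)[0]
    cu,cy,cn=[(x[best].min()+x[best].max())/2 for x in(U,Y,N)]
    ax=np.array([-k[0],-k[1],1]); ax/=np.linalg.norm(ax)
    print("plane",best.sum(),k[:2],"cap centre",cu,cy,cn,"spread",np.ptp(U[best]),np.ptp(Y[best]),"axis",ax,"base",np.array([cu,cy,cn])-.056*ax)
green()
E
python3 g.py
```

```text
all green 912 [(np.float64(0.03668356027279844), np.float64(0.0903528376884569)), (np.float64(-0.09579762754600155), np.float64(-0.06286639137872399)), (np.float64(0.010018078528439967), np.float64(0.0417131283711632))]
plane 609 [-0.7311  0.0215] cap centre 0.07699154672465536 -0.07885796712376407 0.032017700493888454 spread 0.02543768322500646 0.031709644628447636 axis [ 0.5901 -0.0173  0.8071] base [ 0.0439 -0.0779 -0.0132]
```

Run:
```python
from h import *
g=slope(.0625,-.0785,.008); T=tool(.12); print(g, rel(g-.08*T[:,2],T)); E=g-.08*T[:,2]; print(E)
```

```text
[ 0.547921   -0.15010515  0.0686641 ] (array([3.22, 0.06, 4.31]), array([ 0.001, -0.309, -0.002]))
[ 0.53850746 -0.14834345  0.14808879]
```

step_arm(steps="5.6 0.8 0 1 0 -0.08 0;5.6 1.6 0 2 0 -0.16 0;5.6 2.4 0 3 0 -0.24 0;5.6 3.2 0 4.3 0 -0.309 0;5.6 3.2 0 4.3 0 -0.309 0")

```text
time: 16.55
tool_pos: [0.5394, -0.1475, 0.1411]
orientation: [0.994, -0.093, 0.053, 0.005]
ft_force: [-0.1, -0.1, -0.3]
grip_width: 0.056
grasp_force: 0.0
```

```bash
cat >> g.py <<'E'
g=slope(.0625,-.0785,.008); print(rel(g,tool(.12)))
E
python3 g.py
```

```text
all green 1258 [(np.float64(0.06556104957160704), np.float64(0.09104285845508367)), (np.float64(-0.09435787413843438), np.float64(-0.06331812071241733)), (np.float64(0.019798615912737096), np.float64(0.04151945142044809))]
plane 903 [-0.7341  0.0586] cap centre 0.07830195401334536 -0.07888979431341624 0.031433950835310864 spread 0.025481808883476634 0.030936159650036293 axis [ 0.5911 -0.0472  0.8052] base [ 0.0452 -0.0762 -0.0137]
(array([0.15, 0.11, 7.4 ]), array([-0.001,  0.01 , -0.002]))
```

Both readings agree on a 0.63 rad lean, with the base edge caught on the front rim. I'll regrip it from here.

step_arm(steps="5.6 0.1 0.1 2 0 0.005 0;5.6 0.1 0.1 4.5 0 0.005 0;5.6 0.1 0.1 6.5 0 0.005 0;5.6 0.1 0.1 7.2 0 0.005 0;5 0.1 0.1 7.2 0 0.005 0", grip_force=15)

```text
time: 17.02
tool_pos: [0.5458, -0.1498, 0.0725]
orientation: [0.994, -0.093, 0.059, 0.005]
ft_force: [0.2, 0.5, 0.1]
grip_width: 0.0528
grasp_force: 0.0
```

step_arm(steps="4.2 0 0 0 0 0 0;3.6 0 0 0 0 0 0;3 0 0 0 0 0 0;3 0 0 0 0 0 0;3 0 0 0 0 0 0")

```text
time: 17.43
tool_pos: [0.5476, -0.1503, 0.0758]
orientation: [0.994, -0.093, 0.062, 0.006]
ft_force: [1.6, 0.3, 4.4]
grip_width: 0.0354
grasp_force: 15.0
```

step_arm(steps="3 0 0 -0.5 0 0 0;3 0 0 -1.5 0 0 0;3 -0.5 0 -2.5 0 0 0;3 -1.5 0 -4 0 0 0;3 -2 0 -5 0 0 0")

```text
time: 17.85
tool_pos: [0.5208, -0.1452, 0.1236]
orientation: [0.994, -0.093, 0.061, 0.006]
ft_force: [-0.7, 0.0, -1.1]
grip_width: 0.0358
grasp_force: 15.0
```

```bash
python3 g.py; python3 -c "
from h import *
print(status.read_state())"
```

```text
all green 2454 [(np.float64(0.061784475149666104), np.float64(0.08669726033361339)), (np.float64(-0.09553660760950752), np.float64(-0.06322582844575816)), (np.float64(0.07176909668915232), np.float64(0.09594837417842833))]
plane 1815 [-0.7417  0.0474] cap centre 0.07409689655324372 -0.07906209210981888 0.08585055608407557 spread 0.024624842807155226 0.031369376567428275 axis [ 0.5953 -0.038   0.8026] base [ 0.0408 -0.0769  0.0409]
(array([ 2.  , -0.03,  5.98]), array([ 0.001, -0.005, -0.002]))
{'time': 17.9, 'joint_positions': array([-0.32874612, -0.22383675,  1.92336126,  0.01770991,  1.31820238,
        1.42587985]), 'qd': array([ 0.00278779,  0.0286336 , -0.00747205, -0.000511  , -0.05537745,
        0.00290531]), 'joint_efforts': array([-6.60927314e-02, -3.23965394e+01, -5.35398960e+01,  1.19808773e-01,
       -1.17164198e+00,  2.30533263e-02]), 'tool_pos': array([ 0.52102575, -0.14531391,  0.12548067]), 'orientation': array([ 0.99367668, -0.09327687,  0.06220317,  0.00606937]), 'ft_force': array([0.68385459, 0.7502083 , 2.55677423]), 'ft_torque': array([ 0.01049208, -0.02976583,  0.01623618]), 'grasp_force': 14.957939516543775, 'grip_width': 0.035421879661912445}
```

step_arm(steps="3 0 0 0 0 0.12 0;3 0 0 0 0 0.24 0;3 0 0 0 0 0.36 0;3 0 0 0 0 0.48 0;3 0 0 0 0 0.58 0")

```text
time: 18.32
tool_pos: [0.5213, -0.1454, 0.1223]
orientation: [0.934, -0.088, 0.345, 0.033]
ft_force: [0.1, 0.4, -1.3]
grip_width: 0.0354
grasp_force: 15.0
```

step_arm(steps="3 0 0 0 0 0.04 0;3 0 0 0 0 0.04 0")

```text
time: 18.48
tool_pos: [0.5203, -0.1451, 0.1208]
orientation: [0.928, -0.087, 0.362, 0.034]
ft_force: [-0.0, -0.9, -1.6]
grip_width: 0.0355
grasp_force: 15.0
```

```bash
python3 g.py;python3 g.py
python3 - <<'E'
from h import *
s=status.read_state(); t=R.from_quat(s["orientation"]).as_matrix()[:,2]; print(s["tool_pos"],np.arctan2((RR.T@t)[0],-t[2]),s["joint_positions"].round(2))
E
```

```text
all green 2585 [(np.float64(0.04324977356272751), np.float64(0.08260099667562236)), (np.float64(-0.09628834671455049), np.float64(-0.06261715630971501)), (np.float64(0.07233927230296516), np.float64(0.2481855878658242))]
plane 2348 [-0.0544  0.0371] cap centre 0.060201711414192935 -0.07930610086032688 0.0880325710890793 spread 0.032236879075337226 0.03208093451155289 axis [ 0.0543 -0.037   0.9978] base [ 0.0572 -0.0772  0.0322]
(array([-1.57, -0.03,  5.76]), array([ 0.001, -0.622, -0.002]))
all green 2585 [(np.float64(0.04443193876239409), np.float64(0.08392348302981283)), (np.float64(-0.09634650859401117), np.float64(-0.06262900431726251)), (np.float64(0.07295082714707242), np.float64(0.2487373279223623))]
plane 2336 [-0.0619  0.032 ] cap centre 0.06093955174864843 -0.0790853973134345 0.08879486451380407 spread 0.03175317861095989 0.03146776322192245 axis [ 0.0617 -0.0319  0.9976] base [ 0.0575 -0.0773  0.0329]
(array([-1.66, -0.03,  5.77]), array([ 0.001, -0.621, -0.002]))
[ 0.52156364 -0.14543811  0.12244068] 0.7413925040064767 [-0.4  -0.62  2.33  0.22  0.71  1.25]
```

step_arm(steps="3 -0.4 0 0 0 0.05 0;3 -0.7 0 0 0 0.05 0;3 -1 0 0.9 0 0.05 0;3 -1.3 0 1.7 0 0.05 0;3 -1.3 0 1.7 0 0.05 0")

```text
time: 19.0
tool_pos: [0.5237, -0.1456, 0.0984]
orientation: [0.919, -0.086, 0.382, 0.036]
ft_force: [0.2, -0.3, -2.2]
grip_width: 0.0357
grasp_force: 15.0
```

```bash
python3 g.py;python3 g.py
python3 - <<'E'
from h import *
s=status.read_state(); t=R.from_quat(s["orientation"]).as_matrix()[:,2]; print(s["tool_pos"],np.arctan2((RR.T@t)[0],-t[2]),s["joint_positions"].round(2))
E
```

```text
all green 2579 [(np.float64(0.03654553680909052), np.float64(0.06899680046762383)), (np.float64(-0.09612408916195231), np.float64(-0.06242682808084859)), (np.float64(0.05139980445997013), np.float64(0.22728369844771001))]
plane 2322 [-0.0149  0.0379] cap centre 0.05282215928712311 -0.0788701089553081 0.06639889010395186 spread 0.03225982466286753 0.031438911086921484 axis [ 0.0149 -0.0379  0.9992] base [ 0.052  -0.0767  0.0104]
(array([-0.41, -0.  ,  3.89]), array([ 0.   , -0.669, -0.002]))
all green 2578 [(np.float64(0.03622571311538148), np.float64(0.06923904077419143)), (np.float64(-0.09610115064984778), np.float64(-0.06242901033531833)), (np.float64(0.050926229105597), np.float64(0.2279381617382559))]
plane 2354 [-0.0141  0.0325] cap centre 0.05280626200204342 -0.07885597521234769 0.06711809742700761 spread 0.031594869043844384 0.03152390647481919 axis [ 0.0141 -0.0324  0.9994] base [ 0.052  -0.077   0.0112]
(array([-0.46, -0.01,  3.94]), array([ 0.   , -0.67 , -0.002]))
[ 0.52366249 -0.14560165  0.09967435] 0.789574772079504 [-0.4  -0.61  2.38  0.27  0.61  1.19]
```

step_arm(steps="3 -0.14 0 0.4 0 0 0;3 -0.3 0 0.8 0 0 0;3 -0.42 0 1.15 0 0 0;3 -0.55 0 1.5 0 0 0;3 -0.55 0 1.5 0 0 0")

```text
time: 19.52
tool_pos: [0.5301, -0.1469, 0.085]
orientation: [0.919, -0.086, 0.384, 0.036]
ft_force: [-0.3, 0.5, -0.8]
grip_width: 0.0358
grasp_force: 15.0
```

```bash
python3 g.py; python3 -c "
from h import *
s=status.read_state();print(s['ft_force'],s['tool_pos'])"
```

```text
all green 2583 [(np.float64(0.036066475984833826), np.float64(0.06932344374623327)), (np.float64(-0.0962546426412419), np.float64(-0.06259711928584702)), (np.float64(0.03486727886657195), np.float64(0.21248904632530927))]
plane 2352 [-0.0071  0.0348] cap centre 0.052780756455010736 -0.07900407836405705 0.05152144230349384 spread 0.031744823460014115 0.031542719130160296 axis [ 0.0071 -0.0348  0.9994] base [ 0.0524 -0.0771 -0.0044]
(array([ 0.08, -0.02,  2.47]), array([ 0.001, -0.671, -0.002]))
[ 0.30842664  0.15286844 -1.2766997 ] [ 0.53009853 -0.14689282  0.08541115]
```

step_arm(steps="3 -0.14 0 0.4 0 0 0;3 -0.28 0 0.75 0 0 0;3 -0.4 0 1.1 0 0 0;3 -0.54 0 1.45 0 0 0;3 -0.65 0 1.75 0 0 0")

```text
time: 19.98
tool_pos: [0.538, -0.1484, 0.0686]
orientation: [0.919, -0.086, 0.384, 0.036]
ft_force: [-0.1, -0.5, -0.7]
grip_width: 0.0356
grasp_force: 15.0
```

step_arm(steps="3 -0.05 0 0.15 0 0 0;3 -0.1 0 0.25 0 0 0;3 -0.1 0 0.3 0 0 0")

```text
time: 20.23
tool_pos: [0.5393, -0.1487, 0.0661]
orientation: [0.919, -0.086, 0.384, 0.036]
ft_force: [-0.3, 0.5, -0.4]
grip_width: 0.0359
grasp_force: 15.0
```

```bash
python3 g.py; python3 -c "
from h import *
s=status.read_state();print(s['ft_force'],s['tool_pos'])"
```

```text
all green 2585 [(np.float64(0.03666017011692179), np.float64(0.06981889629452981)), (np.float64(-0.09635120791741349), np.float64(-0.0626504068427651)), (np.float64(0.01514883241394679), np.float64(0.19135746633763429))]
plane 2351 [-0.0053  0.0305] cap centre 0.05328557126443894 -0.07905273498730286 0.030487798590117215 spread 0.03169347101718299 0.03150530038831345 axis [ 0.0053 -0.0305  0.9995] base [ 0.053  -0.0773 -0.0255]
(array([ 0.78, -0.02,  0.44]), array([ 0.001, -0.672, -0.002]))
[ 0.80052596 -0.11185628 -1.36551007] [ 0.53937866 -0.14869014  0.0661912 ]
```

step_arm(steps="3 -0.03 0 0.08 0 0 0;3 -0.06 0 0.16 0 0 0;3 -0.06 0 0.16 0 0 0")

```text
time: 20.53
tool_pos: [0.5405, -0.1489, 0.0656]
orientation: [0.918, -0.086, 0.385, 0.036]
ft_force: [-4.6, 2.3, 4.5]
grip_width: 0.0354
grasp_force: 15.1
```

step_arm(steps="4.2 0 0 0 0 0 0;5.4 0 0 0 0 0 0;5.4 0 0 0 0 0 0;5.4 0 0 0 0 0 0")

```text
time: 20.87
tool_pos: [0.54, -0.1489, 0.0648]
orientation: [0.919, -0.086, 0.384, 0.036]
ft_force: [0.1, 0.1, 0.0]
grip_width: 0.0532
grasp_force: 0.0
```

step_arm(steps="5.4 0 0 -1.5 0 0 0;5.4 0 0 -4 0 0 0;5.4 0 0 -7 0 0 0;5.4 0 0 -10 0 -0.1 0;5.4 0 0 -13 0 -0.2 0")

```text
time: 21.28
tool_pos: [0.4467, -0.1315, 0.1566]
orientation: [0.953, -0.09, 0.289, 0.028]
ft_force: [0.2, 0.9, 0.4]
grip_width: 0.0539
grasp_force: 0.0
```

```bash
python3 g.py
python3 - <<'E'
from h import *
np.set_printoptions(precision=4,suppress=True)
im,d,p=snap("side"); P=cloud(d,p); cv2.imwrite("pics/final.png",cv2.resize(im[40:280,120:400],None,fx=2.4,fy=2.4))
E
```

```text
all green 846 [(np.float64(0.03302432605003451), np.float64(0.06577377505887672)), (np.float64(-0.09441526965616075), np.float64(-0.06202351789412071)), (np.float64(0.012664819952410648), np.float64(0.3064474388178643))]
plane 731 [0.0196 0.0082] cap centre 0.0500448039481885 -0.07853966403209275 0.02937051070514747 spread 0.031457942221376434 0.031576960183825886 axis [-0.0196 -0.0082  0.9998] base [ 0.0511 -0.0781 -0.0266]
(array([ 3.42, -0.08, 13.63]), array([ 0.002, -0.463, -0.003]))
```

View pics/w12.png

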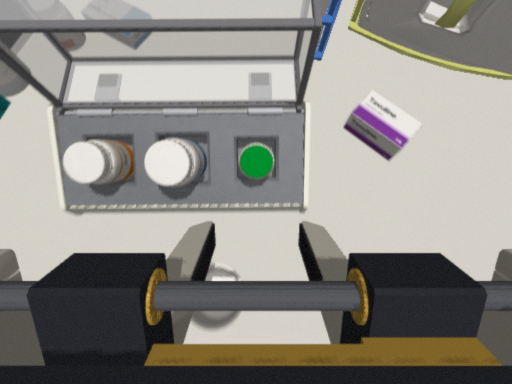

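The small bottle now sits upright and fully down: its cap at (257,161) is level with the deck, and its base is at floor depth. The large bottle is unchanged and the hood is open. I'm handing in.

step_arm(steps="5.4 0 0 -3 0 0 0;5.4 0 0 -3 0 0 0;5.4 0 0 -3 0 0 0")

```text
time: 21.63
tool_pos: [0.4359, -0.1297, 0.1811]
orientation: [0.952, -0.089, 0.29, 0.027]
ft_force: [-0.1, 0.5, 1.3]
grip_width: 0.0541
grasp_force: 0.0
```

```bash
python3 -c "
from h import *
print(r.close_job())"
```

```text
the job is handed in; nothing more can be done
None
```

I handed the job in at about 22 s (no verdict shown): hood standing open by itself and both bottles fully down in their pockets, though the small one first caught on its pocket's front rim and I lifted it and set it in again.

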